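Advance the use-by day wheel and lock it

ROBOT

A 7-joint arm with a two-finger parallel gripper is mounted at the origin on a cart in front of the work surface, level with it; the furniture and walls round the work are solid. World frame = base frame: x ahead of the robot, y to its left, z up, the work surface at z = 0. Lengths are in m, angles in rad, forces in N, time in s.
With the tool pointing down it reaches from about 0.4 to 0.875 m from the base axis. Payload 19.3 kg.
Tool frame: the origin (TCP) lies midway between the tips of the shut fingers; the grasp point (between the pads) lies bot.pinch_z behind it (bot.pinch_z is the distance from the TCP to the grasp point, in m); z points along the fingers, y is the line along which they close (so a half turn about z gives the same grasp; the last joint's range is limited). The gripper opens to 85 mm and grips with 20 to 120 N. Pads are 22 mm wide; open, the fingers measure 114 mm over their backs; the gripper's body (76 mm by 85 mm) begins 54 mm behind the grasp point. The pads swing forward as they close: fully open they stand 13 mm farther back than shut.
Start: joints at [1.271, 0.521, -0.036, 1.599, 0.021, 1.021, -0.113], TCP at [0.142, -0.609, 0.231] pointing down, gripper open.
Joint ranges: [-2.91, 2.91], [-0.3, 2.13], [-1.5, 1.42], [0.17, 2.43], [-1.26, 4.41], [0.16, 1.93], [-2.52, 2.52]. Speed limits (rad/s): [1.89, 1.89, 2.39, 2.39, 3.01, 3.01, 3.01].

INTERFACE

Orientations are given as [roll, pitch, yaw] about the fixed x, y, z axes, in that order (R = Rz(yaw) Ry(pitch) Rx(roll)).
In Python, from workcell import readout, grab_frame, camera_info, workorder, bot gives the robot as it stands. The module is installed in compiled form; this text tells all that it offers.
- The arm moves only by the tool drive_tool, never from a script. Its argument "targets" is a list of rows, each an object of numbers: "dx", "dy", "dz": the shift along the tool's x, y, z as a fraction of full scale; "yaw": the turn about the tool's z as a fraction of full scale; "fingers": the closure, from 0 (fully open) to 1 (shut). In form: [{"dx": .., "dy": .., "dz": .., "yaw": .., "fingers": ..}, ...]. A call has 1 to 20 rows; each row shifts and turns the commanded pose from where the row before left it, along the tool's axes as they then stand; what a row does not reach is not made up. Full scale, the value 1, is 0.1 m for a shift and 90 degrees for a turn. A row lasts 1/10 s, in which the tool goes at most 50 mm and 8.59 degrees, less where a joint would pass 70% of its speed; a pose out of reach is approached as far as the arm can. A call with a number of a shift or a turn outside -1 to 1 is refused whole. A call with a gripper value outside its range is refused whole. The fingers move at their own pace and stop on an object; "squeeze" is the grip in N (left out, the last holds). Time passes only in rows, so rows that do not move let the fingers close. It gives the time, the measured TCP pose, the force, the opening and the grip force at its end, in the units of the state.
- readout.observe(): the state, without advancing time (a new reading comes with each control period).
- grab_frame(name): name is "side" or "top"; returns the picture (420x560x3 uint8, blue, green, red); there is no depth.
- camera_info(name): a dict with "fx", "fy", "cx", "cy" (pixels), "D" ([k1, k2, p1, p2, k3] as OpenCV has them; the pictures are not rectified), "T" (4x4, takes a point from camera to world coordinates). Camera axes: x right, y up, looking along -z (the intrinsics and any distortion apply to the point x, -y, -z); pixel columns grow to the right and rows downward; lengths in m; the calibration is good to about 2 mm. A picture is of the moment at which its call begins. camera_info takes no time and is no camera call.
- workorder.job_done(): hands the job in; it is judged then, once.
The state is a dict: "clock": time; "qpos": joint angles; "qd": joint speeds; "joint_efforts": joint torques, N m; "position": TCP position; "tool_rot": TCP orientation; "force": force on the tool from outside, world axes, zero at the start; "moment": the same for the moment, N m; "grip_width": finger opening in m; "finger_force": force on a finger pad.
Only numpy, scipy, OpenCV 4.12 (cv2) and the standard library are available. Lean on these libraries where they do the work, as an engineer would, in place of code of your own. Each camera call takes 0.05 s, during which the arm holds its last target. There are 200 camera calls.

TASK

Move the use-by day marker on to the green day: with a fingertip, gently flick the teeth on the edge of its flat wheel on, anticlockwise seen from above, until the green tooth clicks in opposite the black pointer, and do not go past it. Then push the upright black tab of its catch with a fingertip fully home towards the wheel, to lock it. Do not force or squeeze the wheel, lift nothing, and leave the other things where they are.

Things in the scene. Friction and masses are not known exactly. Their poses are not given: they have to be found in the camera images.
- day_marker: the day marker: white round foot, 158 mm across, top 30 mm above the worktop, fixed to the worktop. Origin on the wheel's vertical axis at worktop height, z up. +x points from the axis to the pointer post, away from the robot give or take the yaw. Chevrons on the foot's front show the turning direction
- pointer (a point): inner tip of the black arrowhead on top of the white post, 72 mm from the axis along day_marker's +x, 62 mm high; post 34 mm wide, 70 to 96 mm from the axis
- wheel_centre (a point): on the axis, at the top of the steel centre cap, 63 mm high. Flat grey wheel: disc of radius 36 mm with seven evenly spaced radial teeth, 10 mm wide, round ends 62 mm from the axis, 36 to 58 mm high. Between two teeth is a gap about 38 mm wide at 56 mm from the axis, where the tips of a shut gripper fit in from above
- green_tooth (a point): top of the green tooth, 52 mm from the axis, 58 mm high; turns with the wheel. Anticlockwise from above the teeth are green, yellow, orange, red, black, white, blue; each has a round spot of its colour on the disc
- day_wheel (a joint): wheel angle, rad, growing anticlockwise from above: the green tooth's angle from day_marker's +x; 0 = at the pointer. Sprung clicks at multiples of 0.898 rad resist with up to about 5 N at the teeth; past half a click the wheel snaps into the next by itself, no further. Starts two to four clicks before 0 (negative), settling in a click within 0.5 s. Stops at -5.39 and 1.80
- catch (a joint): travel of the locking catch, m: 0 = drawn out, 0.020 = fully home at its stop, its steel bolt between two teeth. Starts within 4 mm of drawn out; slides against about 2 N of friction and stays where left; enters only while the wheel is in a click
- catch_tab (a point): centre of the top of the catch's upright black tab, 72 mm high. Tab 10 mm thick along its slide, 28 mm wide, free from 42 mm up. 110 mm from the axis when out, 90 when home, 77 degrees clockwise from day_marker's +x; slides straight towards the axis. The white bed under it (30 mm high) ends 131 mm from the axis
- ramekin: white ramekin, 69 mm wide, 38 mm high, left of the day marker; origin at its underside's centre; leave alone
- blue_marker: blue marker pen lying left in front of the day marker, 133 mm long; origin at its underside's centre; leave alone
- tape_roll: blue tape roll, 67 mm across, 19 mm high, behind left of the day marker; origin at its underside's centre; leave alone
- jar_a: spice jar with red and blue label, 105 mm high, at the back; origin at its underside's centre; leave alone
- jar_b: spice jar with brown label, 105 mm high, at the back; origin at its underside's centre; leave alone
- salt_shaker: salt shaker, 90 mm high, at the back; origin at its underside's centre; leave alone
- tin: small tin, 72 mm high, at the right; origin at its underside's centre; leave alone

How it is judged:
By the outcome, as a careful person would: the job done as asked, in the order asked, and still so for the second after the job is handed in, with the robot touching nothing.
It also fails if it takes over 72 s, if anything falls off the work surface, if the arm or the gripper's body presses on something with over 40 N, if the wrist force passes 120 N, or if a joint passes its speed limit or range.

## Working session

There is one attempt and no reset: what is moved stays moved. The work goes in short steps, Python scripts to look and compute and a tool call to move; the robot and the scene stay as the last step left them, time stands still between calls to the robot, and variables do not carry over. Pictures are saved under pics/ and viewed, at most 10 in all, crops included, and the job is handed in when it is done.

Besides the shell and the picture viewer there is one more tool, called as a command line: name --argument value ..., lists and objects as JSON in quotes. drive_tool: Moves the arm, as the interface text tells. Shift numbers are shares of 0.1 m and turn numbers shares of 90 degrees, none past 1 either way. Its arguments: {"type":"object","properties":{"targets":{"type":"array","items":{"type":"object","properties":{"dx":{"type":"number","minimum":-1,"maximum":1},"dy":{"type":"number","minimum":-1,"maximum":1},"dz":{"type":"number","minimum":-1,"maximum":1},"yaw":{"type":"number","minimum":-1,"maximum":1},"fingers":{"type":"number"}}}},"squeeze":{"type":"number"}},"required":["targets"]}

```bash
mkdir -p pics; python3 - <<'E'
from workcell import *
import cv2
for n in("top","side"):
    cv2.imwrite(f"pics/{n}0.png",grab_frame(n)); c=camera_info(n); print(c)
s=readout.observe(); print({k:s[k] for k in("clock","position","tool_rot","force","grip_width")},bot.pinch_z)
E
```

```text
{'fx': 537.710086711218, 'fy': 537.710086711218, 'cx': 268.37679292568316, 'cy': 207.15116446561316, 'D': array([-0.12100665,  0.        ,  0.        ,  0.        ,  0.        ]), 'T': array([[ 1.68567723e-01,  9.23219104e-01, -3.45327974e-01,
        -1.25897782e-02],
       [-9.85689292e-01,  1.58325680e-01, -5.78757262e-02,
        -9.09852464e-02],
       [ 1.24231009e-03,  3.50142065e-01,  9.36695783e-01,
         1.58998484e+00],
       [ 0.00000000e+00,  0.00000000e+00,  0.00000000e+00,
         1.00000000e+00]])}
{'fx': 476.31559064177605, 'fy': 476.31559064177605, 'cx': 277.415262646406, 'cy': 196.949785919785, 'D': array([-0.01910027,  0.        ,  0.        ,  0.        ,  0.        ]), 'T': array([[-0.90561604,  0.25874527, -0.33602153,  0.06557327],
       [-0.42388762, -0.57723396,  0.69794   ,  1.09052354],
       [-0.01337436,  0.77450102,  0.63243125,  1.03472881],
       [ 0.        ,  0.        ,  0.        ,  1.        ]])}
{'clock': 0.1, 'position': array([ 0.14226936, -0.60829598,  0.23079412]), 'tool_rot': array([-3.14059473e+00,  3.81916123e-05,  2.29802113e-01]), 'force': array([-0.60030396, -0.56765796,  0.38539572]), 'grip_width': 0.08517099135277686} 0.0187
```

View pics/top0.png

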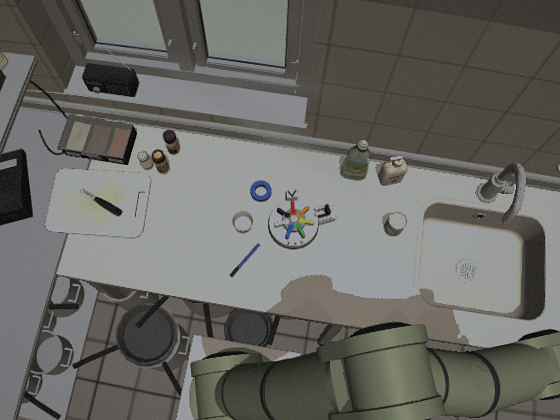

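View pics/side0.png

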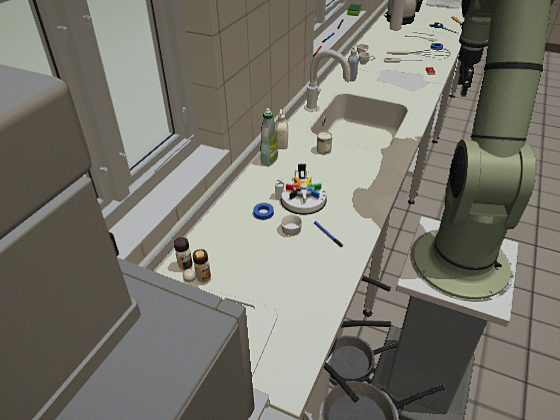

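The top view shows the marker at about (293,222), with the pointer post above it at (292,195) and the catch at its right (325,212). I'll zoom in on both views.

```bash
cat > h.py <<'E'
from workcell import *
import numpy as np, cv2
def proj(n,P):
    c=camera_info(n);T=np.linalg.inv(c["T"]);p=np.atleast_2d(P)@T[:3,:3].T+T[:3,3]
    p=p*[1,-1,-1];K=np.array([[c["fx"],0,c["cx"]],[0,c["fy"],c["cy"]],[0,0,1]])
    return cv2.projectPoints(p,np.zeros(3),np.zeros(3),K,c["D"])[0][:,0]
def ray(n,uv,z):
    c=camera_info(n);K=np.array([[c["fx"],0,c["cx"]],[0,c["fy"],c["cy"]],[0,0,1]])
    q=cv2.undistortPoints(np.array([[uv]],float),K,c["D"])[0,0]
    d=c["T"][:3,:3]@np.array([q[0],-q[1],-1]);o=c["T"][:3,3]
    return o+d*(z-o[2])/d[2]
def crop(n,x0,y0,w,h,s,out,img=None):
    im=grab_frame(n) if img is None else img
    cv2.imwrite(out,cv2.resize(im[y0:y0+h,x0:x0+w],None,fx=s,fy=s,interpolation=cv2.INTER_CUBIC))
E
python3 - <<'E'
from h import *
t=cv2.imread("pics/top0.png")[175:265,240:360];s=cv2.imread("pics/side0.png")[155:225,260:350]
f=lambda a,k:cv2.resize(a,None,fx=k,fy=k,interpolation=cv2.INTER_CUBIC)
a=f(t,6.6);cv2.imwrite("pics/z1.png",a);cv2.imwrite("pics/z2.png",f(s,8))
E
```

```text
(no output)
```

View pics/z1.png

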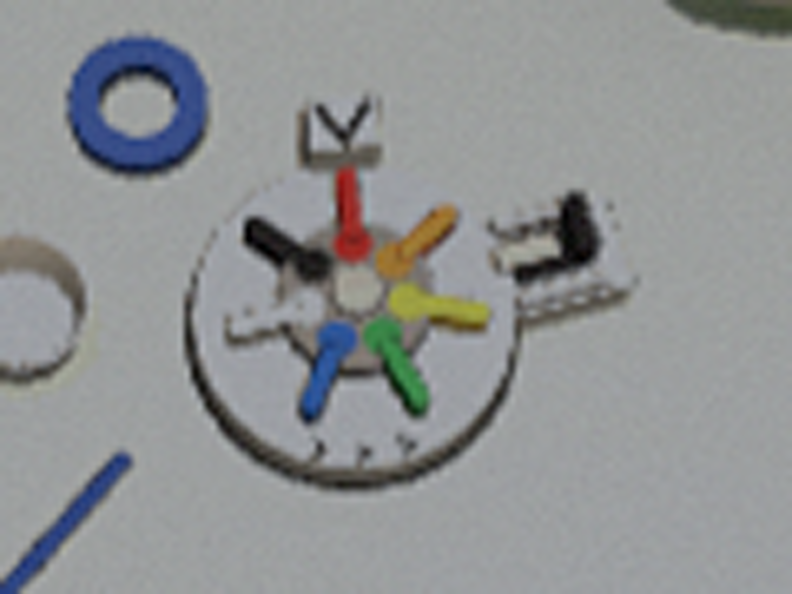

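View pics/z2.png

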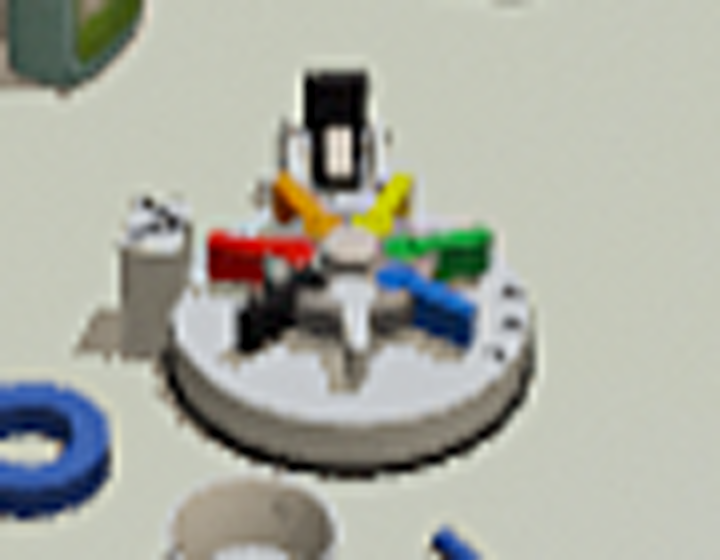

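The red tooth is at the pointer, so green is three clicks short at -2.69 rad. In z1 the cap is at (358,288), the red tip at (346,172) and the green tip at (420,410). I'll fit the pose from both views.

```bash
python3 - <<'E'
from h import *
from scipy.optimize import least_squares
c=np.cos;s=np.sin;A=0.8976
cap=[0,0,.063]
def tooth(k,r=.0595,z=.057): return [r*c(k*A),r*s(k*A),z]
# k: red0 orange-1 yellow-2 green-3 blue-4 black+1
top=[(cap,358,288),(tooth(0),346,172),(tooth(-1),453,210),(tooth(-2),487,317),(tooth(-3),420,409),(tooth(-4),308,414),(tooth(1),249,226),([.072,0,.062],346,137)]
side=[(cap,350,243),(tooth(0),212,245),(tooth(-1),278,183),(tooth(-2),405,180),(tooth(-3),488,237),(tooth(-4),472,318),([.072,0,.062],180,222)]
obs=[("top",p,240+(u+.5)/6.6-.5,175+(v+.5)/6.6-.5) for p,u,v in top]+[("side",p,260+(u+.5)/8-.5,155+(v+.5)/8-.5) for p,u,v in side]
def W(q,p): 
    R=np.array([[c(q[2]),-s(q[2]),0],[s(q[2]),c(q[2]),0],[0,0,1]]);return np.array(p)@R.T+[q[0],q[1],0]
def res(q,which=("top","side")):
    return np.concatenate([proj(n,W(q,[p]))[0]-[u,v] for n,p,u,v in obs if n in which])
x0=[*ray("top",[294.2,218.6],.06)[:2],0]
for w in(("top",),("side",),("top","side")):
    r=least_squares(res,x0,args=(w,),loss="soft_l1");print(w,r.x,np.degrees(r.x[2]),np.abs(r.fun).max().round(2))
q=r.x
for rr in(.110,.090):
    p=W(q,[[rr*c(-np.radians(77)),rr*s(-np.radians(77)),.072]]);print(rr,p)
# observed tab top centre
print(proj("top",p), [240+(578+.5)/6.6,175+(210)/6.6], ray("top",[240+578/6.6,175+210/6.6],.072))
np.save("q.npy",q)
E
```

```text
('top',) [ 0.5270749  -0.07789965  0.22535437] 12.911854177219622 1.15
('side',) [ 0.52864743 -0.0717732   0.22545807] 12.917796022534114 0.83
('top', 'side') [ 0.52845319 -0.07655439  0.22574755] 12.934381969646207 1.51
0.11 [[ 0.57656075 -0.1754769   0.072     ]]
0.09 [[ 0.56781392 -0.15749099  0.072     ]]
[[321.96958015 209.20856888]] [327.6515151515151, 206.8181818181818] [ 0.57831058 -0.17318754  0.072     ]
```

drive_tool --targets '[{"dx": 0.256, "dy": -0.246, "fingers": 1}, {"dx": 0.256, "dy": -0.246, "fingers": 1}, {"dx": 0.256, "dy": -0.246, "fingers": 1}, {"dx": 0.256, "dy": -0.246, "fingers": 1}, {"dx": 0.256, "dy": -0.246, "fingers": 1}, {"dx": 0.256, "dy": -0.246, "fingers": 1}, {"dx": 0.256, "dy": -0.246, "fingers": 1}, {"dx": 0.256, "dy": -0.246, "fingers": 1}, {"dx": 0.256, "dy": -0.246, "fingers": 1}, {"dx": 0.256, "dy": -0.246, "fingers": 1}, {"dx": 0.256, "dy": -0.246, "fingers": 1}, {"dx": 0.256, "dy": -0.246, "fingers": 1}, {"dx": 0.256, "dy": -0.246, "fingers": 1}, {"dx": 0.256, "dy": -0.246, "fingers": 1}, {"dx": 0.256, "dy": -0.246, "fingers": 1}, {"dx": 0.256, "dy": -0.246, "fingers": 1}, {"dx": 0.256, "dy": -0.246, "fingers": 1}, {"dx": 0.256, "dy": -0.246, "fingers": 1}, {"dx": 0.256, "dy": -0.246, "fingers": 1}, {"dx": 0.256, "dy": -0.246, "fingers": 1}]'

```text
invalid input
```

drive_tool --targets '[{"dx": 0.256, "dy": -0.246, "dz": 0, "yaw": 0, "fingers": 1}, {"dx": 0.256, "dy": -0.246, "dz": 0, "yaw": 0, "fingers": 1}]' --squeeze 20

```text
clock: 0.3
position: [0.1808, -0.5482, 0.2306]
tool_rot: [-3.141, 0.0, 0.228]
force: [1.0, -0.6, -0.6]
grip_width: 0.0589
finger_force: 0.0
```

drive_tool --targets '[{"dx": 0.256, "dy": -0.246, "dz": 0, "yaw": 0, "fingers": 1}, {"dx": 0.256, "dy": -0.246, "dz": 0, "yaw": 0, "fingers": 1}, {"dx": 0.256, "dy": -0.246, "dz": 0, "yaw": 0, "fingers": 1}, {"dx": 0.256, "dy": -0.246, "dz": 0, "yaw": 0, "fingers": 1}, {"dx": 0.256, "dy": -0.246, "dz": 0, "yaw": 0, "fingers": 1}, {"dx": 0.256, "dy": -0.246, "dz": 0, "yaw": 0, "fingers": 1}, {"dx": 0.256, "dy": -0.246, "dz": 0, "yaw": 0, "fingers": 1}, {"dx": 0.256, "dy": -0.246, "dz": 0, "yaw": 0, "fingers": 1}, {"dx": 0.256, "dy": -0.246, "dz": 0, "yaw": 0, "fingers": 1}, {"dx": 0.256, "dy": -0.246, "dz": 0, "yaw": 0, "fingers": 1}, {"dx": 0.256, "dy": -0.246, "dz": 0, "yaw": 0, "fingers": 1}, {"dx": 0.256, "dy": -0.246, "dz": 0, "yaw": 0, "fingers": 1}, {"dx": 0.256, "dy": -0.246, "dz": 0, "yaw": 0, "fingers": 1}, {"dx": 0.256, "dy": -0.246, "dz": 0, "yaw": 0, "fingers": 1}, {"dx": 0.256, "dy": -0.246, "dz": 0, "yaw": 0, "fingers": 1}, {"dx": 0.256, "dy": -0.246, "dz": 0, "yaw": 0, "fingers": 1}, {"dx": 0.256, "dy": -0.246, "dz": 0, "yaw": 0, "fingers": 1}, {"dx": 0.256, "dy": -0.246, "dz": 0, "yaw": 0, "fingers": 1}]'

```text
clock: 2.1
position: [0.5293, -0.0116, 0.2311]
tool_rot: [-3.142, 0.0, 0.23]
force: [-0.2, -0.3, 0.1]
grip_width: -0.0
finger_force: 0.0
```

drive_tool --targets '[{"dx": 0, "dy": 0, "dz": 0.3, "yaw": 0.0733, "fingers": 1}, {"dx": 0, "dy": 0, "dz": 0.3, "yaw": 0.0733, "fingers": 1}, {"dx": 0, "dy": 0, "dz": 0.3, "yaw": 0, "fingers": 1}, {"dx": 0, "dy": 0, "dz": 0.3, "yaw": 0, "fingers": 1}, {"dx": 0, "dy": 0, "dz": 0, "yaw": 0, "fingers": 1}, {"dx": 0, "dy": 0, "dz": 0, "yaw": 0, "fingers": 1}]'

```text
clock: 2.7
position: [0.5288, -0.0128, 0.1117]
tool_rot: [-3.142, 0.001, -0.0]
force: [0.0, 1.0, -0.2]
grip_width: -0.0002
finger_force: 0.0
```

drive_tool --targets '[{"dx": 0, "dy": 0, "dz": 0.2, "yaw": 0, "fingers": 1}, {"dx": 0, "dy": 0, "dz": 0.2, "yaw": 0, "fingers": 1}, {"dx": 0, "dy": 0, "dz": 0, "yaw": 0, "fingers": 1}]'

```text
clock: 3.0
position: [0.5286, -0.013, 0.0712]
tool_rot: [3.142, 0.001, -0.001]
force: [0.2, 0.3, 0.0]
grip_width: 0.0001
finger_force: 0.0
```

```bash
python3 - <<'E'
from h import *
im=[]
p=readout.observe()["position"];print(p)
for n,x,y in(("top",255,170),("side",250,130)):
    a=grab_frame(n);im.append(cv2.resize(a[y:y+100,x:x+66],None,fx=6,fy=6,interpolation=cv2.INTER_CUBIC))
    print((proj(n,[p])[0]-[x,y]+.5)*6)
cv2.imwrite("pics/h1.png",np.hstack(im))
E
```

```text
[ 0.5286479  -0.01296431  0.07123932]
[108.13447153 265.37019164]
[281.55911262 385.02983067]
```

View pics/h1.png

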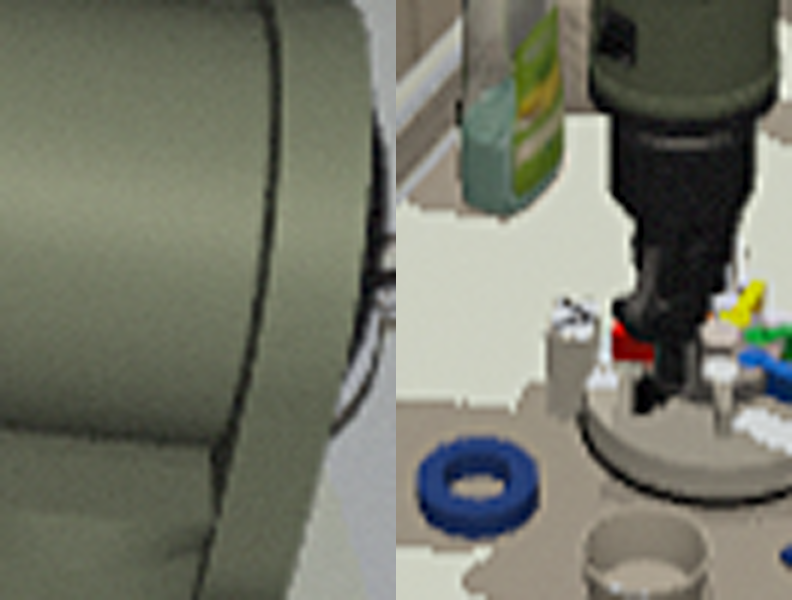

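The side view shows the fingertip at (676,388), as projected. It is between the black tooth (645,395) and the white tooth (722,400). The arm blocks the top view. Next I descend in two steps and check the force after each.

drive_tool --targets '[{"dx": 0, "dy": 0, "dz": 0.05, "yaw": 0, "fingers": 1}, {"dx": 0, "dy": 0, "dz": 0.05, "yaw": 0, "fingers": 1}, {"dx": 0, "dy": 0, "dz": 0.05, "yaw": 0, "fingers": 1}]'

```text
clock: 3.4
position: [0.5291, -0.0129, 0.0564]
tool_rot: [-3.142, -0.001, -0.001]
force: [0.7, -0.3, -0.0]
grip_width: -0.0004
finger_force: 0.0
```

drive_tool --targets '[{"dx": 0, "dy": 0, "dz": 0.05, "yaw": 0, "fingers": 1}, {"dx": 0, "dy": 0, "dz": 0.05, "yaw": 0, "fingers": 1}, {"dx": 0, "dy": 0, "dz": 0.03, "yaw": 0, "fingers": 1}, {"dx": 0, "dy": 0, "dz": 0, "yaw": 0, "fingers": 1}]'

```text
clock: 3.8
position: [0.5286, -0.0129, 0.0428]
tool_rot: [3.142, 0.001, -0.0]
force: [0.8, 0.7, 0.8]
grip_width: -0.0003
finger_force: 0.0
```

drive_tool --targets '[{"dx": -0.0302, "dy": 0.0007, "dz": 0, "yaw": -0.03, "fingers": 1}, {"dx": -0.0302, "dy": 0.0007, "dz": 0, "yaw": -0.03, "fingers": 1}, {"dx": -0.0302, "dy": 0.0007, "dz": 0, "yaw": -0.03, "fingers": 1}, {"dx": -0.0302, "dy": 0.0007, "dz": 0, "yaw": -0.03, "fingers": 1}, {"dx": -0.0302, "dy": 0.0007, "dz": 0, "yaw": -0.03, "fingers": 1}, {"dx": -0.0302, "dy": 0.0007, "dz": 0, "yaw": -0.03, "fingers": 1}, {"dx": -0.0302, "dy": 0.0007, "dz": 0, "yaw": -0.03, "fingers": 1}, {"dx": -0.0302, "dy": 0.0007, "dz": 0, "yaw": -0.03, "fingers": 1}, {"dx": -0.0302, "dy": 0.0007, "dz": 0, "yaw": -0.03, "fingers": 1}, {"dx": -0.0302, "dy": 0.0007, "dz": 0, "yaw": -0.03, "fingers": 1}]'

```text
clock: 4.8
position: [0.5008, -0.0193, 0.0437]
tool_rot: [3.141, -0.002, 0.473]
force: [5.7, 3.1, -0.4]
grip_width: -0.0003
finger_force: 2.3
```

drive_tool --targets '[{"dx": -0.0302, "dy": 0.0007, "dz": 0, "yaw": -0.03, "fingers": 1}, {"dx": -0.0302, "dy": 0.0007, "dz": 0, "yaw": -0.03, "fingers": 1}, {"dx": -0.0302, "dy": 0.0007, "dz": 0, "yaw": -0.03, "fingers": 1}, {"dx": -0.0302, "dy": 0.0007, "dz": 0, "yaw": -0.03, "fingers": 1}, {"dx": -0.0302, "dy": 0.0007, "dz": 0, "yaw": -0.03, "fingers": 1}, {"dx": -0.0302, "dy": 0.0007, "dz": 0, "yaw": -0.03, "fingers": 1}, {"dx": -0.0302, "dy": 0.0007, "dz": 0, "yaw": -0.03, "fingers": 1}, {"dx": -0.0302, "dy": 0.0007, "dz": 0, "yaw": -0.03, "fingers": 1}, {"dx": -0.0302, "dy": 0.0007, "dz": 0, "yaw": -0.03, "fingers": 1}]'

```text
clock: 5.7
position: [0.4788, -0.037, 0.0435]
tool_rot: [3.141, -0.0, 0.897]
force: [0.5, -0.1, 0.6]
grip_width: 0.0001
finger_force: 0.0
```

```bash
python3 - <<'E'
from h import *
s=readout.observe();d=s["position"][:2]-[.5285,-.0765];print(np.hypot(*d),np.degrees(np.arctan2(d[1],d[0]))-np.degrees(s["tool_rot"][2]),s["force"])
crop("side",260,155,90,70,8,"pics/c1.png")
E
```

```text
0.06345174128736461 90.16051113198608 [ 0.49667646 -0.10773046  0.56950976]
```

View pics/c1.png

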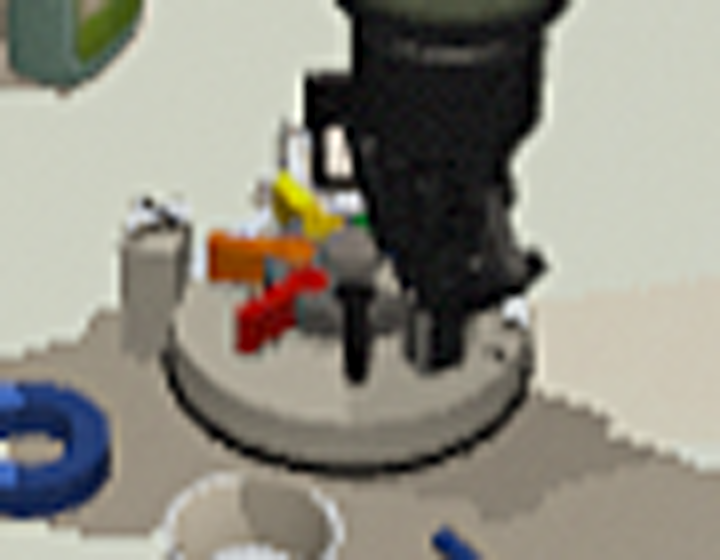

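That was exactly one click: orange is now at the pointer (215,255), and the finger is centred in its gap with no force. Two more clicks to go.

drive_tool --targets '[{"dx": -0.0302, "dy": 0.0007, "dz": 0, "yaw": -0.03, "fingers": 1}, {"dx": -0.0302, "dy": 0.0007, "dz": 0, "yaw": -0.03, "fingers": 1}, {"dx": -0.0302, "dy": 0.0007, "dz": 0, "yaw": -0.03, "fingers": 1}, {"dx": -0.0302, "dy": 0.0007, "dz": 0, "yaw": -0.03, "fingers": 1}, {"dx": -0.0302, "dy": 0.0007, "dz": 0, "yaw": -0.03, "fingers": 1}, {"dx": -0.0302, "dy": 0.0007, "dz": 0, "yaw": -0.03, "fingers": 1}, {"dx": -0.0302, "dy": 0.0007, "dz": 0, "yaw": -0.03, "fingers": 1}, {"dx": -0.0302, "dy": 0.0007, "dz": 0, "yaw": -0.03, "fingers": 1}, {"dx": -0.0302, "dy": 0.0007, "dz": 0, "yaw": -0.03, "fingers": 1}, {"dx": -0.0302, "dy": 0.0007, "dz": 0, "yaw": -0.03, "fingers": 1}, {"dx": -0.0302, "dy": 0.0007, "dz": 0, "yaw": -0.03, "fingers": 1}, {"dx": -0.0302, "dy": 0.0007, "dz": 0, "yaw": -0.03, "fingers": 1}, {"dx": -0.0302, "dy": 0.0007, "dz": 0, "yaw": -0.03, "fingers": 1}, {"dx": -0.0302, "dy": 0.0007, "dz": 0, "yaw": -0.03, "fingers": 1}, {"dx": -0.0302, "dy": 0.0007, "dz": 0, "yaw": -0.03, "fingers": 1}, {"dx": -0.0302, "dy": 0.0007, "dz": 0, "yaw": -0.03, "fingers": 1}, {"dx": -0.0302, "dy": 0.0007, "dz": 0, "yaw": -0.03, "fingers": 1}, {"dx": -0.0302, "dy": 0.0007, "dz": 0, "yaw": -0.03, "fingers": 1}, {"dx": -0.0302, "dy": 0.0007, "dz": 0, "yaw": -0.03, "fingers": 1}]'

```text
clock: 7.65
position: [0.4663, -0.0911, 0.0434]
tool_rot: [3.142, 0.0, 1.791]
force: [0.1, 0.9, 0.1]
grip_width: 0.0
finger_force: 0.0
```

drive_tool --targets '[{"dx": -0.0302, "dy": 0.0007, "dz": 0, "yaw": -0.03, "fingers": 1}, {"dx": -0.0302, "dy": 0.0007, "dz": 0, "yaw": -0.03, "fingers": 1}, {"dx": -0.0302, "dy": 0.0007, "dz": 0, "yaw": -0.03, "fingers": 1}, {"dx": -0.0302, "dy": 0.0007, "dz": 0, "yaw": -0.03, "fingers": 1}, {"dx": -0.0302, "dy": 0.0007, "dz": 0, "yaw": -0.03, "fingers": 1}, {"dx": -0.0302, "dy": 0.0007, "dz": 0, "yaw": -0.03, "fingers": 1}, {"dx": -0.0302, "dy": 0.0007, "dz": 0, "yaw": -0.03, "fingers": 1}, {"dx": -0.0302, "dy": 0.0007, "dz": 0, "yaw": -0.03, "fingers": 1}, {"dx": -0.0302, "dy": 0.0007, "dz": 0, "yaw": -0.03, "fingers": 1}, {"dx": -0.0302, "dy": 0.0007, "dz": 0, "yaw": -0.03, "fingers": 1}, {"dx": -0.0302, "dy": 0.0007, "dz": 0, "yaw": -0.03, "fingers": 1}, {"dx": -0.0302, "dy": 0.0007, "dz": 0, "yaw": -0.03, "fingers": 1}, {"dx": -0.0302, "dy": 0.0007, "dz": 0, "yaw": -0.03, "fingers": 1}, {"dx": -0.0302, "dy": 0.0007, "dz": 0, "yaw": -0.03, "fingers": 1}, {"dx": -0.0302, "dy": 0.0007, "dz": 0, "yaw": -0.03, "fingers": 1}, {"dx": -0.0302, "dy": 0.0007, "dz": 0, "yaw": -0.03, "fingers": 1}, {"dx": -0.0302, "dy": 0.0007, "dz": 0, "yaw": -0.03, "fingers": 1}, {"dx": -0.0302, "dy": 0.0007, "dz": 0, "yaw": -0.03, "fingers": 1}, {"dx": -0.0302, "dy": 0.0007, "dz": 0, "yaw": -0.03, "fingers": 1}]'

```text
clock: 9.55
position: [0.5007, -0.1347, 0.0433]
tool_rot: [-3.141, -0.0, 2.686]
force: [-0.1, -0.3, 0.2]
grip_width: 0.0001
finger_force: 0.0
```

```bash
python3 - <<'E'
from h import *
s=readout.observe();d=s["position"][:2]-[.5285,-.0765];print(np.hypot(*d),np.degrees(np.arctan2(d[1],d[0])),s["tool_rot"],s["force"],s["qpos"])
crop("side",260,155,90,70,8,"pics/c2.png")
E
```

```text
0.06454348471837465 -115.54621714195011 [-3.14139134e+00 -6.30749984e-06  2.68620668e+00] [-0.14431468 -0.2928735   0.19804332] [ 0.75407858  0.79820924 -0.85233555  1.97916031  0.87164417  0.78179136
  0.4947469 ]
```

View pics/c2.png

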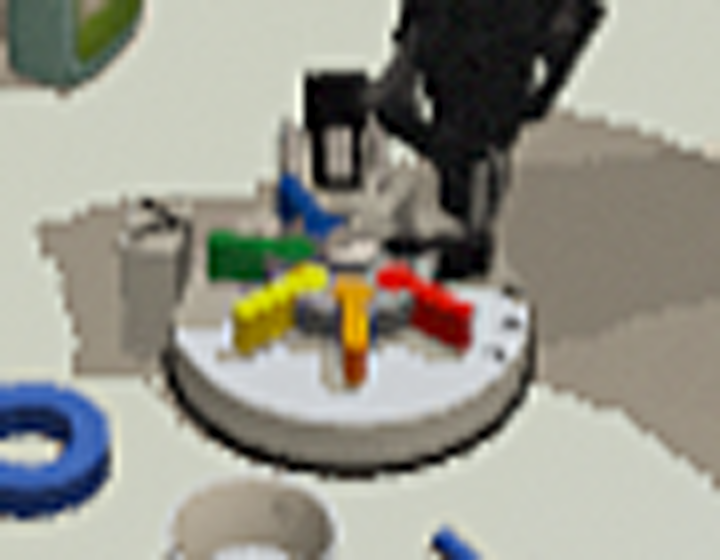

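Green is now at the pointer (215,255), settled in its click, and there is no contact force. Now I lift out, turn, and go to the outer side of the tab.

drive_tool --targets '[{"dx": 0, "dy": 0, "dz": -0.1, "yaw": 0, "fingers": 1}, {"dx": 0, "dy": 0, "dz": -0.2, "yaw": 0, "fingers": 1}, {"dx": 0, "dy": 0, "dz": -0.3, "yaw": 0, "fingers": 1}, {"dx": 0, "dy": 0, "dz": -0.3, "yaw": 0, "fingers": 1}, {"dx": 0, "dy": 0, "dz": 0, "yaw": 0.0704, "fingers": 1}, {"dx": 0, "dy": 0, "dz": 0, "yaw": 0.0704, "fingers": 1}, {"dx": 0, "dy": 0, "dz": 0, "yaw": 0.0704, "fingers": 1}, {"dx": 0, "dy": 0, "dz": 0, "yaw": 0.0704, "fingers": 1}, {"dx": 0, "dy": 0, "dz": 0, "yaw": 0.0704, "fingers": 1}, {"dx": 0, "dy": 0, "dz": 0, "yaw": 0.0704, "fingers": 1}, {"dx": -0.25, "dy": 0.126, "dz": 0, "yaw": 0, "fingers": 1}, {"dx": -0.25, "dy": 0.126, "dz": 0, "yaw": 0, "fingers": 1}, {"dx": -0.25, "dy": 0.126, "dz": 0, "yaw": 0, "fingers": 1}, {"dx": -0.25, "dy": 0.126, "dz": 0, "yaw": 0, "fingers": 1}, {"dx": 0, "dy": 0, "dz": 0.2, "yaw": 0, "fingers": 1}, {"dx": 0, "dy": 0, "dz": 0, "yaw": 0, "fingers": 1}]'

```text
clock: 11.2
position: [0.5885, -0.2022, 0.112]
tool_rot: [-3.14, -0.002, 2.02]
force: [-0.7, 0.3, -0.2]
grip_width: 0.0
finger_force: 0.0
```

```bash
python3 - <<'E'
from h import *
s=readout.observe();p=s["position"];a=s["tool_rot"][2];d=p[:2]-[.5285,-.0765]
r=np.array([np.cos(np.radians(-64.07)),np.sin(np.radians(-64.07))]);print(p,np.degrees(a),"radial",d@r,"lateral",d@[-r[1],r[0]],s["force"])
for n in("side",):print((proj(n,[p,[*p[:2],.05],[*(np.array([.5285,-.0765])+.11*r),.072]])-[260,135]+.5)*8)
crop("side",260,135,90,70,8,"pics/c3.png")
E
```

```text
[ 0.58853611 -0.20224896  0.11196923] 115.75374455364386 radial 0.13934183260301944 lateral -0.0009943783790557633 [-0.71579272  0.31043144 -0.23884029]
[[342.16729729 117.01241642]
 [339.46147742 233.30666402]
 [341.82353163 230.95196714]]
```

View pics/c3.png

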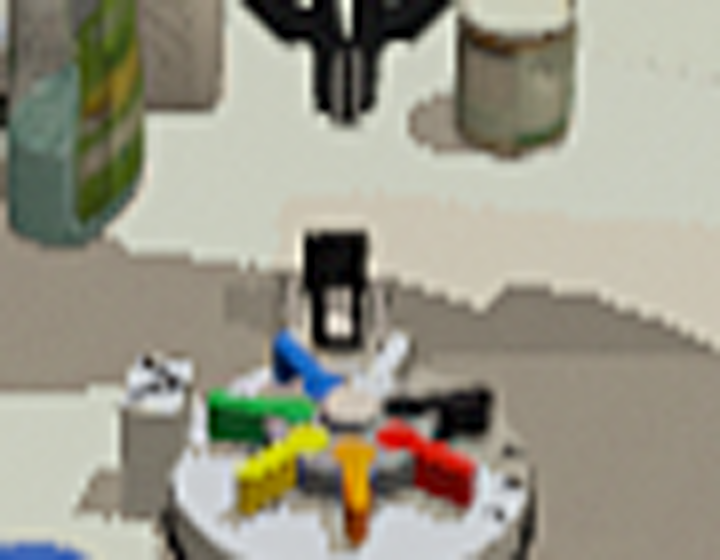

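The tip (345,115) is lined up with the tab (337,235) and outboard of it, and green is still at the pointer. Next I descend and push.

drive_tool --targets '[{"dx": 0, "dy": 0, "dz": 0.15, "yaw": 0, "fingers": 1}, {"dx": 0, "dy": 0, "dz": 0.15, "yaw": 0, "fingers": 1}, {"dx": 0, "dy": 0, "dz": 0.1, "yaw": 0, "fingers": 1}, {"dx": 0, "dy": 0, "dz": 0.1, "yaw": 0, "fingers": 1}, {"dx": 0, "dy": 0, "dz": 0.1, "yaw": 0, "fingers": 1}, {"dx": 0, "dy": 0, "dz": 0, "yaw": 0, "fingers": 1}]'

```text
clock: 11.85
position: [0.5888, -0.2023, 0.0519]
tool_rot: [-3.14, -0.001, 2.022]
force: [0.1, 0.5, 0.2]
grip_width: -0.0002
finger_force: 0.0
```

drive_tool --targets '[{"dx": 0.03, "dy": 0, "dz": 0, "yaw": 0, "fingers": 1}, {"dx": 0.03, "dy": 0, "dz": 0, "yaw": 0, "fingers": 1}, {"dx": 0.03, "dy": 0, "dz": 0, "yaw": 0, "fingers": 1}, {"dx": 0.03, "dy": 0, "dz": 0, "yaw": 0, "fingers": 1}, {"dx": 0.03, "dy": 0, "dz": 0, "yaw": 0, "fingers": 1}, {"dx": 0.03, "dy": 0, "dz": 0, "yaw": 0, "fingers": 1}, {"dx": 0.02, "dy": 0, "dz": 0, "yaw": 0, "fingers": 1}]'

```text
clock: 12.55
position: [0.5808, -0.1846, 0.0535]
tool_rot: [3.141, 0.0, 2.022]
force: [1.4, -2.1, 1.3]
grip_width: -0.0003
finger_force: 1.0
```

drive_tool --targets '[{"dx": 0.02, "dy": 0, "dz": 0, "yaw": 0, "fingers": 1}, {"dx": 0.02, "dy": 0, "dz": 0, "yaw": 0, "fingers": 1}, {"dx": 0.02, "dy": 0, "dz": 0, "yaw": 0, "fingers": 1}, {"dx": 0.02, "dy": 0, "dz": 0, "yaw": 0, "fingers": 1}]'

```text
clock: 12.95
position: [0.5772, -0.1773, 0.0533]
tool_rot: [3.142, 0.0, 2.022]
force: [0.7, -1.3, 2.1]
grip_width: 0.0004
finger_force: 1.0
```

drive_tool --targets '[{"dx": 0.02, "dy": 0, "dz": 0, "yaw": 0, "fingers": 1}, {"dx": 0.015, "dy": 0, "dz": 0, "yaw": 0, "fingers": 1}, {"dx": 0.01, "dy": 0, "dz": 0, "yaw": 0, "fingers": 1}]'

```text
clock: 13.25
position: [0.5752, -0.1732, 0.0533]
tool_rot: [-3.142, -0.0, 2.022]
force: [-0.2, -2.1, 2.6]
grip_width: 0.0001
finger_force: 1.0
```

drive_tool --targets '[{"dx": 0.01, "dy": 0, "dz": 0, "yaw": 0, "fingers": 1}]'

```text
clock: 13.35
position: [0.5748, -0.1724, 0.0533]
tool_rot: [-3.142, 0.0, 2.022]
force: [0.9, -2.7, 1.5]
grip_width: 0.0
finger_force: 1.6
```

drive_tool --targets '[{"dx": 0.01, "dy": 0, "dz": 0, "yaw": 0, "fingers": 1}]'

```text
clock: 13.45
position: [0.5746, -0.1721, 0.0533]
tool_rot: [3.141, 0.001, 2.022]
force: [4.3, -6.7, -1.2]
grip_width: 0.0001
finger_force: 4.6
```

drive_tool --targets '[{"dx": 0.01, "dy": 0, "dz": 0, "yaw": 0, "fingers": 1}, {"dx": 0, "dy": 0, "dz": 0, "yaw": 0, "fingers": 1}]'

```text
clock: 13.65
position: [0.5746, -0.1721, 0.0534]
tool_rot: [3.141, 0.002, 2.021]
force: [6.2, -9.2, -3.6]
grip_width: 0.0001
finger_force: 5.4
```

drive_tool --targets '[{"dx": -0.05, "dy": 0, "dz": 0, "yaw": 0, "fingers": 1}, {"dx": -0.15, "dy": 0, "dz": 0, "yaw": 0, "fingers": 1}, {"dx": -0.15, "dy": 0, "dz": 0, "yaw": 0, "fingers": 1}, {"dx": 0, "dy": 0, "dz": -0.3, "yaw": 0, "fingers": 1}, {"dx": 0, "dy": 0, "dz": -0.3, "yaw": 0, "fingers": 1}, {"dx": 0, "dy": 0, "dz": -0.3, "yaw": 0, "fingers": 1}, {"dx": 0, "dy": 0, "dz": 0, "yaw": 0, "fingers": 1}]'

```text
clock: 14.35
position: [0.5913, -0.2033, 0.1469]
tool_rot: [3.138, 0.003, 2.021]
force: [0.9, -0.0, -0.8]
grip_width: 0.0003
finger_force: 0.0
```

```bash
python3 - <<'E'
from h import *
o=np.array([.5285,-.0765]);r=np.array([np.cos(np.radians(-64.07)),np.sin(np.radians(-64.07))])
for k in(.11,.09):print((proj("side",[[*(o+k*r),.072]])-[260,155]+.5)*8)
crop("side",260,155,90,70,8,"pics/c4.png")
E
```

```text
[[341.82353163  70.95196714]]
[[344.37561783  97.64647179]]
```

View pics/c4.png

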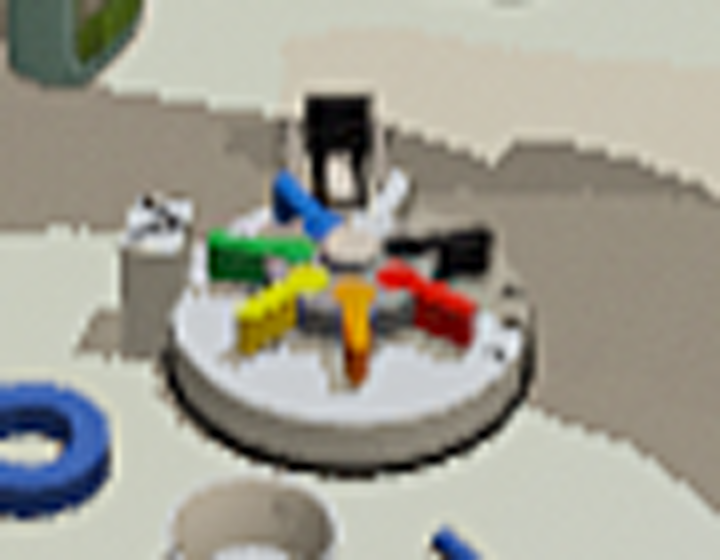

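The tab has moved from about row 75 to row 99, against 98 predicted for fully home. It stayed put while the force rose from 8 N to 11 N, so it is at its stop. Green is still at the pointer.

```bash
python3 -c "
from workcell import workorder
print(workorder.job_done())"
```

```text
the job is handed in; nothing more can be done
None
```

The job is handed in: the green tooth is clicked in at the pointer after three clicks anticlockwise, the catch is pushed home to its stop, and the arm is clear of everything.

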